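# Open the sliding-lid sample box and lay out a fragment for the microscope

### The job

Press with care on the thin clear lid of the wooden sample box and drag it back towards the robot, all the way to its stop; the lid cracks if it is leaned on with more than 18 N, and the box must stay where it stands. Then take the red fragment out of the box, lay it gently in the middle of the black dish and let go. Leave the dark fragment in the box and the dish and the other things on the bench where they are.

Things in the scene. Friction and masses are not known exactly. Their poses are not given: they have to be found in the camera images.
- box_center (a point): Loose wooden sample box, 220 (x) x 180 (y) x 63 mm high, 1.4 to 2 kg, held on its mat by its weight only. Point: its centre, 31.5 mm above its underside; x axis along the box, away from the robot (yaw within 0.35 rad). Floor 6 mm, walls 8 mm thick; a partition 42 mm high across the middle parts a near and a far half (each 99 x 164 mm inside).
- mat: Black rubber mat under the box, 300 x 250 x 18 mm, partly let into the bench: its top (18 mm above its origin, which may lie below the bench top) is 6 to 18 mm above the bench. Fixed.
- lid (a joint): Sliding lid of the box, a smooth 4 mm clear acrylic sheet, 212 (x) x 164 (y) mm, captive in grooves of the long walls, no handle or free edge. Value: travel in m towards the robot, along the box's -x; 0 shut, 0.105 at its stop, where the far half is open; starts at 0 to 0.003. Stiff (about 6 N), stays where left: press with some 13 to 16 N to take it along, a lighter fingertip slips.
- patch_shut (a point): Point of the box (does not move with the lid) 25 mm nearer than box_center and 17.5 mm higher: below or at the middle of the white ribbed finger patch (36 x 60 mm, flush) on the shut lid. The lid is warped and loose in its grooves: its top face lies 0 to 8 mm above this point, unknown, the same all along the slide; it gives 1 mm at 20 N. May be pressed anywhere. Walls stand 6 to 14 mm above it, but the near one ends below it.
- red_center (a point): Centre of the red-brown rock fragment, 34 x 30 x 28 mm high, 30 to 65 g, rough, sides nearly upright; lies flat (underside 14 mm below this point) on the floor of the far half of the box, some 42 mm left or right of the box's centre line and 53 mm beyond box_center; x, y axes along its 34 and 30 mm sides.
- dark_center (a point): Centre of a black rock fragment of the same size, in the other place of the far half. Stays in the box. (Two smaller fragments, pale and tan, lie in the near half.)
- dish: Round black shallow dish, loose, 120 g, 104 mm across the rim, 14 mm high, floor about 5 mm thick and flat over the middle 60 mm; origin at the centre of its underside; stands on the bench to the left or the right of the box.
- jar: Amber jar with a black cap, 56 mm wide, 75 mm high, on the bench, on the other side of the box than the dish; origin at the centre of its underside. To be left alone.
- vial: Small clear vial with a blue cap, 28 mm wide, 50 mm high, upright on the bench; origin at the centre of its underside. To be left alone.
- tweezers: Steel tweezers, 140 mm long, 20 mm wide, 8 mm high, lying on the bench; origin near the middle at the underside, x axis along them. To be left alone.
Mind the look-alikes: they are no part of the job. Several things have the shape of the dish; the one meant has the colours described above.

How it is judged:
On the way, in this order (a step that is already met when the one before it is completed fails the run):
1. the lid has been drawn back to its stop (value of joint lid above 0.097 m), for 0.2 s.
2. the red fragment has been lifted clear of the box (z of red_center in the frame of box_center above 0.05 m), for 0.1 s.
At the end, for the whole second after the job is handed in: Lid at least 97 mm open; red fragment at rest in the dish within 25 mm of its centre, its own centre less than 30 mm above the dish's underside; dark fragment still in the box; dish within 20 mm of where it stood; gripper let go (value of joint lid above 0.097 m and horizontal distance between red_center and dish below 0.025 m and z of red_center in the frame of dish below 0.03 m and z of dark_center in the frame of box_center below 0.01 m and horizontal distance between dark_center and box_center below 0.14 m and angle between dish's own z axis and vertical below 0.1 rad and distance of dish from where it was at the start of the episode below 0.02 m); the robot touches nothing.
It fails at once if the box or its lid is pressed or pulled with more than 18 N (contact force between any of the fingers, the arm and sample_box above 18 N).
It fails at once if the box is dragged more than 20 mm from its place (distance of box_center from where it was at the start of the episode above 0.02 m).
It fails at once if the jar, the vial or the tweezers are moved more than 20 mm (distance of any of jar, vial, tweezers from where it was at the start of the episode above 0.02 m).
It fails at once if the red fragment is dropped or thrown into the dish (horizontal distance between red_center and dish below 0.06 m and z of red_center in the frame of dish below 0.06 m and contact force between the fingers and red_fragment below 0.1 N and linear speed of red_fragment above 0.6 m/s).
It also fails if it takes over 67 s, if anything falls off the work surface, if the arm or the gripper's body presses on something with over 40 N, if the wrist force passes 120 N, or if a joint passes its speed limit or range.

### The arm

A 7-joint arm with a two-finger parallel gripper is mounted at the origin on the work surface. World frame = base frame: x ahead of the robot, y to its left, z up, the work surface at z = 0. Lengths are in m, angles in rad, forces in N, time in s.
With the tool pointing down it reaches from about 0.35 to 0.9 m from the base axis. Payload 8.1 kg.
Tool frame: the origin (TCP) lies at the very end of the fingers, on their centre line; the grasp point (between the pads) lies 19 mm behind it; z points along the fingers, x is the direction in which the jaws open and shut, and the axes are right-handed (so a half turn about z gives the same grasp; the last joint's range is limited). The gripper opens to 92 mm and grips with 3 to 60 N. Pads are 19 mm wide; open, the fingers measure 130 mm over their backs; the gripper's body (75 mm by 190 mm) begins 47 mm behind the grasp point.
Start: joints at [-1.283, 0.434, 0.025, 1.573, -0.012, 1.134, -0.075], TCP at [0.238, 0.578, 0.227] pointing down, gripper open.
Joint ranges: [-2.62, 2.62], [-0.44, 2.09], [-1.27, 1.32], [0.08, 2.57], [-1.32, 4.46], [0.12, 2], [-2.74, 2.74]. Speed limits (rad/s): [2.22, 2.22, 3.01, 3.01, 3.14, 3.14, 3.14].

### API

Orientations are given as a rotation vector (axis times angle).
In Python, from cell import status, viewer, arm gives the robot as it stands.
- The arm moves only by the tool jog_arm, never from a script. Its argument "commands" is text: rows parted by semicolons, each of 7 numbers parted by spaces: the closure, from -1 (fully open) to 1 (shut), then the shift along the world's x, y, z normalised to -1 to 1, where 1 is 0.3 m, then the turn, a rotation vector about the world's x, y, z normalised to -1 to 1, where 1 is 2 pi rad. In form: jaw dx dy dz wx wy wz; .... A call has exactly 5 rows; each row shifts and turns the commanded pose from where the row before left it; what a row does not reach is not made up. A row lasts 1/10 s, in which the tool goes at most 50 mm and 8.59 degrees, less where a joint would pass 70% of its speed; a pose out of reach is approached as far as the arm can. A call with a number of a shift or a turn outside -1 to 1 is refused whole. A call with a gripper value outside its range is refused whole. The fingers move at their own pace and stop on an object; "force" is the grip in N (left out, the last holds). Time passes only in rows, so rows that do not move let the fingers close, or fill a call up. It gives the time, the measured TCP pose, the force and the opening at its end, in the units of the state.
- status.observe(): the state, without advancing time (a new reading comes with each control period).
- viewer.get_image(name): name is "side" or "top" or "wrist"; returns a dict with "pixels" (420x560x3 uint8, red, green, blue), "z_map" (420x560 float32, m along the optical axis (not along the pixel's ray), 0 where there is no reading), "camera_matrix" (3x3 intrinsics, pixels), "R" (3x3) and "t" (3): a world point X has camera coordinates R X + t. Camera axes: x right, y down, z forward; pixel columns grow to the right and rows downward; lengths in m; the calibration is good to about 2 mm. The wrist camera is an equidistant fisheye: a pixel r from the principal point sees the ray r / f radians off the axis. A picture is of the moment at which its call begins.
- arm.sign_off(): hands the job in, once; it reports no verdict.
The state is a dict: "clock": time; "joints": joint angles; "dq": joint speeds; "joint_efforts": joint torques, N m; "position": TCP position; "ee_rot": TCP orientation; "force": force on the tool from outside, world axes, zero at the start; "ft_torque": the same for the moment, N m; "width": opening from 0.0 (shut) to 1.0 (fully open).
Only numpy, scipy, OpenCV 4.12 (cv2) and the standard library are available. Lean on these libraries where they do the work, as an engineer would, in place of code of your own. Each camera call takes 0.05 s, during which the arm holds its last target. There are 200 camera calls.

## Working session

There is one attempt and no reset: what is moved stays moved. The work goes in short steps, Python scripts to look and compute and a tool call to move; the robot and the scene stay as the last step left them, time stands still between calls to the robot, and variables do not carry over. Pictures are saved under pics/ and viewed, about 8 in all and at most 12, crops included, and the job is handed in when it is done.

Besides the shell and the picture viewer there is one more tool, called after "Request:" in YAML: its name, and indented under it one key for each argument. jog_arm: Moves the arm, as the interface text tells. Scaled input: -1 to 1 covers 0.3 m each way for a shift and 2 pi rad each way for a turn. Its arguments: {"type":"object","properties":{"commands":{"type":"string"},"force":{"type":"number"}},"required":["commands"]}

```bash
mkdir -p pics; ls
cat > h.py <<'E'
import numpy as np, cv2
from cell import status, viewer, arm
def cap(n,save=None):
    d=viewer.get_image(n)
    np.savez(f'pics/{save or n}.npz',**d)
    cv2.imwrite(f'pics/{save or n}.png',cv2.cvtColor(d['pixels'],cv2.COLOR_RGB2BGR))
    return d
def onplane(d,u,v,z):
    K,R,t=d['camera_matrix'],d['R'],d['t']
    c=-R.T@t; r=R.T@np.linalg.solve(K,[u,v,1.]); return c+r*(z-c[2])/r[2]
def bydepth(d,u,v):
    K,R,t=d['camera_matrix'],d['R'],d['t']
    z=d['z_map'][int(v),int(u)]
    return R.T@(np.linalg.solve(K,[u,v,1.])*z-t)
def proj(d,X):
    p=d['camera_matrix']@(d['R']@np.asarray(X,float)+d['t']); return p[:2]/p[2]
E
python3 - <<'E'
from h import *
for n in ['top','side']:
    d=cap(n); print(n,d['camera_matrix'].tolist(),(-d['R'].T@d['t']).round(3))
print(status.observe())
E
```

```text
pics
top [[482.99160345894427, 0.0, 276.60557928352836], [0.0, 482.99160345894427, 206.40898517221973], [0.0, 0.0, 1.0]] [0.223 0.055 1.279]
side [[529.1216838053631, 0.0, 288.6816602643765], [0.0, 529.1216838053631, 209.64156909397462], [0.0, 0.0, 1.0]] [ 0.147 -0.868  1.073]
{'clock': 0.1, 'joints': array([-1.28258943,  0.4351382 ,  0.02497573,  1.57396225, -0.01162552,
        1.13399482, -0.0751274 ]), 'dq': array([-0.00058033, -0.00070797,  0.0006094 , -0.00247994, -0.00173069,
        0.00022889, -0.00115902]), 'joint_efforts': array([ 2.73363177e-03, -6.69124174e+01,  9.88008566e-01, -3.15147936e+01,
       -6.04247209e-02,  3.74518870e-02,  2.94363736e-05]), 'position': array([0.23795903, 0.57745817, 0.22604981]), 'ee_rot': array([ 2.60988524e+00,  1.74723724e+00, -1.67736389e-03]), 'force': array([-0.11075566,  0.03923877,  0.02634406]), 'ft_torque': array([ 0.01847939, -0.05610532,  0.03951453]), 'width': 1.0011336626918654}
```

View pics/top.png

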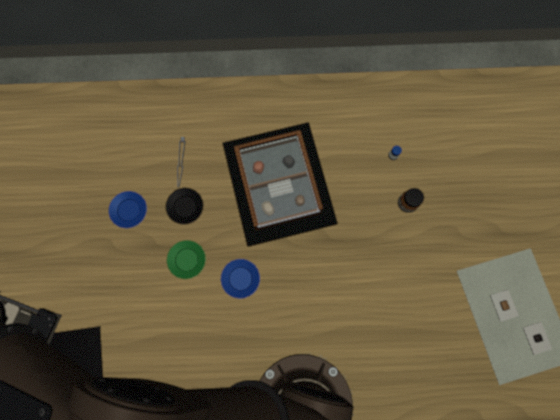

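View pics/side.png

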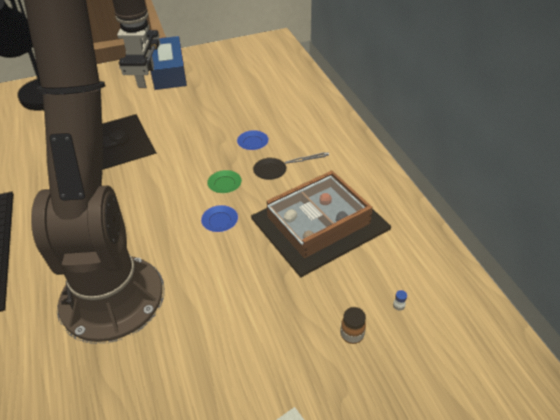

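The top view shows the box (≈279,180) on its mat, with the white patch at (281,188), red at (259,167) and dark at (289,161). The black dish is at (184,206), tweezers at (181,160), jar at (410,200) and vial at (396,152). The side view agrees, and the arm is clear of them.

Run:
```python
from h import *
d=dict(np.load('pics/top.npz')); s=dict(np.load('pics/side.npz'))
print('depth pts: mat',[bydepth(d,*p).round(4) for p in [(231,148),(312,133),(328,218),(250,238)]])
print('lid/wall',[bydepth(d,*p).round(4) for p in [(281,188),(259,167),(289,161),(275,215)]],'bench',bydepth(d,350,150).round(4))
im=d['pixels'].astype(int); hsv=cv2.cvtColor(d['pixels'],cv2.COLOR_RGB2HSV)
def rect(mask,x0,y0,x1,y1,z,name):
    m=np.zeros(mask.shape,np.uint8); m[y0:y1,x0:x1]=mask[y0:y1,x0:x1]
    cs,_=cv2.findContours(m,0,2); c=max(cs,key=cv2.contourArea); 
    P=np.array([onplane(d,*q[0],z)[:2] for q in cv2.convexHull(c)],np.float32)
    r=cv2.minAreaRect(P*1000); print(name,np.round(r[0],1),np.round(r[1],1),round(r[2],2),cv2.contourArea(c))
mx=im.max(2)
rect((mx<45).astype(np.uint8),215,115,345,250,0.012,'mat')
rect((mx<45).astype(np.uint8),150,180,215,235,0.013,'dish')
rect((im.min(2)>150).astype(np.uint8),265,175,300,200,0.07,'patch')
rect(((im[...,0]-im[...,2]>45)).astype(np.uint8),248,155,270,180,0.046,'red')
print(hsv[120:125,300],im[188,281],im[167,259],im[206,184],im[161,289])
c=d['pixels'][110:260,150:350]; cv2.imwrite('pics/crop.png',cv2.cvtColor(cv2.resize(c,None,fx=4,fy=4,interpolation=2),cv2.COLOR_RGB2BGR))
```

```text
depth pts: mat [array([0.6737, 0.1638, 0.0133]), array([ 0.7168, -0.0636, -0.0062]), array([ 0.4676, -0.0919,  0.0124]), array([0.421 , 0.1176, 0.0144])]
lid/wall [array([0.5421, 0.0313, 0.0612]), array([0.5996, 0.0868, 0.0668]), array([0.6133, 0.0076, 0.0663]), array([0.4706, 0.0495, 0.0631])] bench [ 0.6621 -0.167  -0.0049]
mat [571.3  36.6] [295.9 244.8] 12.15 9286.5
dish [515.5 291.9] [94.2 96.1] 45.17 941.5Traceback (most recent call last):
  File "<stdin>", line 14, in <module>
  File "<stdin>", line 8, in rect
ValueError: max() iterable argument is empty
```

Run:
```python
from h import *
d=dict(np.load('pics/top.npz'))
im=d['pixels'].astype(int)
print(im[188,281],im[167,259],im[206,184],im[161,289],im[180,230])
def rect(mask,x0,y0,x1,y1,z,name):
    m=np.zeros(mask.shape,np.uint8); m[y0:y1,x0:x1]=mask[y0:y1,x0:x1]
    cs,_=cv2.findContours(m,0,2)
    if not cs: print(name,'none'); return
    c=max(cs,key=cv2.contourArea)
    P=np.array([onplane(d,*q[0],z)[:2] for q in cv2.convexHull(c)],np.float32)
    r=cv2.minAreaRect(P*1000); print(name,np.round(r[0],1),np.round(r[1],1),round(r[2],2),cv2.contourArea(c))
rect((im.min(2)>im[188,281].min()-20),265,175,300,200,0.066,'patch')
rect(im[...,0]-im[...,2]>25,250,158,269,178,0.046,'red')
rect(im.max(2)<70,150,180,215,235,0.013,'dish')
c=d['pixels'][110:260,150:350]; cv2.imwrite('pics/crop.png',cv2.cvtColor(cv2.resize(c,None,fx=4,fy=4,interpolation=2),cv2.COLOR_RGB2BGR))
```

```text
[146 149 142] [141 100  80] [23 23 25] [75 75 70] [118 102  65]
patch [541.1  33.7] [33.8 59.7] 12.41 254.5
red [607.5  89.9] [26.6 30.6] 87.9 83.0
dish [516.2 292.6] [97.5 96.3] 87.9 1011.5
```

View pics/crop.png

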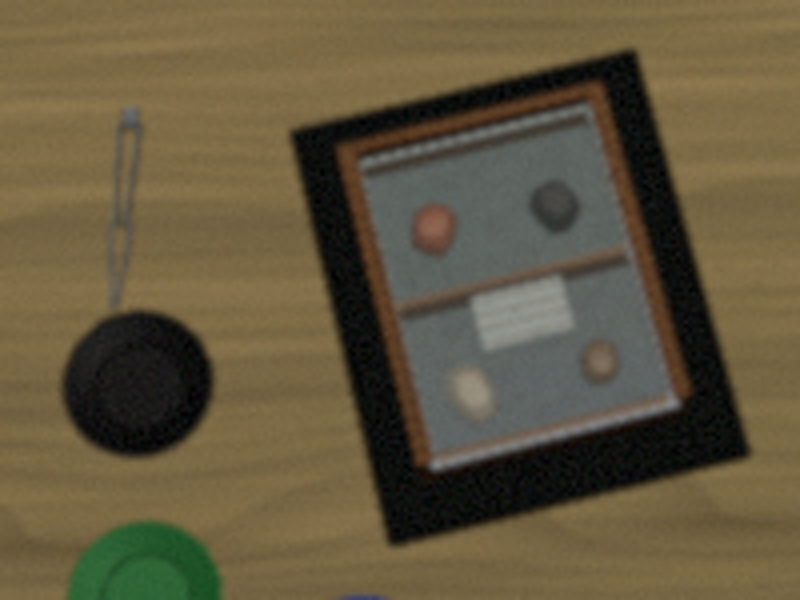

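The crop confirms the layout: box yaw ≈0.215, box centre ≈(0.566, 0.039), red ≈(0.608, 0.090) and dish ≈(0.516, 0.292). I'll move over the patch with the jaws closing.

Request:
jog_arm:
  commands: "1 .0673 -.1207 -.0236 0 0 -.01024;1 .0673 -.1207 -.0236 0 0 -.01024;1 .0673 -.1207 -.0236 0 0 -.01024;1 .0673 -.1207 -.0236 0 0 -.01024;1 .0673 -.1207 -.0236 0 0 -.01024"
  force: 20

```text
clock: 0.6
position: [0.3395, 0.3951, 0.1909]
ee_rot: [2.858, 1.303, -0.0]
force: [0.8, -0.1, 0.1]
width: 0.616
```

Request:
jog_arm:
  commands: "1 .0673 -.1207 -.0236 0 0 -.01024;1 .0673 -.1207 -.0236 0 0 -.01024;1 .0673 -.1207 -.0236 0 0 -.01024;1 .0673 -.1207 -.0236 0 0 -.01024;1 .0673 -.1207 -.0236 0 0 -.01024"

```text
clock: 1.1
position: [0.4404, 0.2142, 0.1556]
ee_rot: [3.03, 0.829, -0.0]
force: [1.3, 0.5, -0.2]
width: 0.177
```

Request:
jog_arm:
  commands: "1 .0673 -.1207 -.0236 0 0 -.01024;1 .0673 -.1207 -.0236 0 0 -.01024;1 .0673 -.1207 -.0236 0 0 -.01024;1 .0673 -.1207 -.0236 0 0 -.01024;1 .0673 -.1207 -.0236 0 0 -.01024"

```text
clock: 1.6
position: [0.5414, 0.0332, 0.1201]
ee_rot: [-3.124, -0.333, 0.001]
force: [0.1, -0.5, 0.9]
width: 0.007
```

Request:
jog_arm:
  commands: "1 0 0 0 0 0 0;1 0 0 0 0 0 0;1 0 0 0 0 0 0;1 0 0 0 0 0 0;1 0 0 0 0 0 0"

```text
clock: 2.1
position: [0.5407, 0.036, 0.1207]
ee_rot: [-3.123, -0.34, -0.0]
force: [-0.4, 0.1, 0.2]
width: 0.006
```

Request:
jog_arm:
  commands: "1 0 0 -.04 0 0 0;1 0 0 -.04 0 0 0;1 0 0 -.04 0 0 0;1 0 0 -.02 0 0 0;1 0 0 0 0 0 0"

```text
clock: 2.6
position: [0.5401, 0.0345, 0.0771]
ee_rot: [3.123, 0.337, -0.004]
force: [-0.3, 0.2, 0.4]
width: 0.004
```

Run:
```python
from h import *
d=cap('side','side2'); d2=cap('wrist','wrist1'); print(d2['camera_matrix'].tolist(), (-d2['R'].T@d2['t']).round(3)); print(status.observe()['force'],status.observe()['position'])
```

```text
[[325.19226210127806, 0.0, 275.94482040334475], [0.0, 325.19226210127806, 207.8202135288229], [0.0, 0.0, 1.0]] [0.527 0.1   0.236]
[ 0.00247913  0.43314627 -0.48597237] [0.54093892 0.03456853 0.07836426]
```

View pics/wrist1.png

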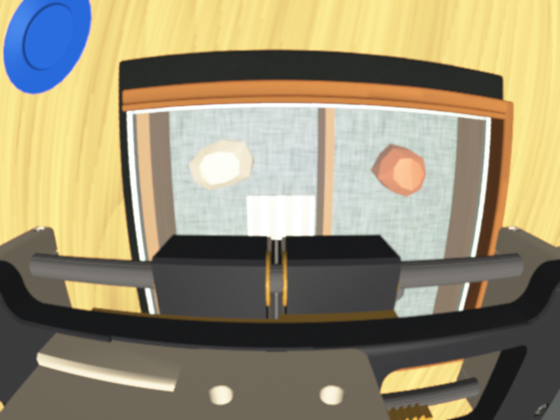

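The wrist view shows the closed fingers over the patch (280,215), aligned with the box, and the red fragment at (403,170). Next I'll average the depth for the lid height.

Run:
```python
from h import *
for n in ['top','side2']:
    d=dict(np.load(f'pics/{n}.npz'))
    def avg(X,r,zm=.1):
        u,v=proj(d,X); u,v=int(u),int(v)
        z=np.array([bydepth(d,i,j)[2] for i in range(u-r,u+r+1) for j in range(v-r,v+r+1) if d['z_map'][j,i]>0]); return (np.median(z).round(4),z.std().round(4),len(z))
    u=np.array([.976,.213,0]);v=np.array([-.213,.976,0]);c=np.array([.5655,.039,0])
    for k,(a,b,z) in dict(patch=(-25,0,.066),lidNL=(-70,0,.066),lidfar=(50,0,.066),lidR=(0,-45,.066),matN=(-127,0,.013),matF=(130,0,.013),matL=(0,108,.013),bench=(-180,0,0),benchL=(0,170,0)).items():
        print(n,k,avg(c+u*a/1000+v*b/1000+[0,0,z],3))
```

```text
top patch (np.float64(0.0649), np.float64(0.0021), 49)
top lidNL (np.float64(0.065), np.float64(0.002), 49)
top lidfar (np.float64(0.0644), np.float64(0.0026), 49)
top lidR (np.float64(0.0644), np.float64(0.0024), 48)
top matN (np.float64(0.0141), np.float64(0.002), 49)
top matF (np.float64(0.0713), np.float64(0.0268), 48)
top matL (np.float64(0.0138), np.float64(0.0026), 49)
top bench (np.float64(-0.0007), np.float64(0.0025), 49)
top benchL (np.float64(-0.0016), np.float64(0.0028), 49)
side2 patch (np.float64(0.0683), np.float64(0.0114), 49)
side2 lidNL (np.float64(0.0656), np.float64(0.0023), 49)
side2 lidfar (np.float64(0.0654), np.float64(0.0019), 49)
side2 lidR (np.float64(0.0654), np.float64(0.0019), 49)
side2 matN (np.float64(0.0147), np.float64(0.003), 49)
side2 matF (np.float64(0.0656), np.float64(0.0028), 49)
side2 matL (np.float64(0.1776), np.float64(0.0521), 48)
side2 bench (np.float64(0.0001), np.float64(0.0025), 49)
side2 benchL (np.float64(0.1866), np.float64(0.0018), 49)
```

Request:
jog_arm:
  commands: "1 0 0 -.004 0 0 0;1 0 0 -.004 0 0 0;1 0 0 -.004 0 0 0;1 0 0 0 0 0 0;1 0 0 0 0 0 0"

```text
clock: 3.2
position: [0.541, 0.0347, 0.075]
ee_rot: [-3.123, -0.337, -0.0]
force: [-0.3, 0.1, 0.1]
width: 0.008
```

Depth puts the lid top at z≈0.0655 and the mat top at ≈0.0148.

Request:
jog_arm:
  commands: "1 0 0 -.0033 0 0 0;1 0 0 -.0033 0 0 0;1 0 0 -.0033 0 0 0;1 0 0 -.0033 0 0 0;1 0 0 -.0033 0 0 0"

```text
clock: 3.7
position: [0.5409, 0.0348, 0.0699]
ee_rot: [-3.123, -0.337, 0.0]
force: [-0.7, 0.2, 0.1]
width: 0.011
```

Request:
jog_arm:
  commands: "1 0 0 -.0007 0 0 0;1 0 0 -.0007 0 0 0;1 0 0 -.0007 0 0 0;1 0 0 -.0007 0 0 0;1 0 0 0 0 0 0"

```text
clock: 4.2
position: [0.541, 0.0347, 0.0691]
ee_rot: [3.123, 0.337, 0.0]
force: [-0.0, 0.2, 0.4]
width: 0.004
```

Request:
jog_arm:
  commands: "1 0 0 -.0008 0 0 0;1 0 0 -.0008 0 0 0;1 0 0 -.0008 0 0 0;1 0 0 0 0 0 0;1 0 0 0 0 0 0"

```text
clock: 4.7
position: [0.541, 0.0348, 0.0684]
ee_rot: [-3.123, -0.337, -0.0]
force: [-0.3, -0.2, 1.2]
width: 0.002
```

Request:
jog_arm:
  commands: "1 0 0 -.0008 0 0 0;1 0 0 -.0008 0 0 0;1 0 0 -.0008 0 0 0;1 0 0 0 0 0 0;1 0 0 0 0 0 0"

```text
clock: 5.2
position: [0.5409, 0.0347, 0.0677]
ee_rot: [3.123, 0.337, -0.0]
force: [-1.0, 0.3, 0.4]
width: 0.003
```

Request:
jog_arm:
  commands: "1 0 0 -.0008 0 0 0;1 0 0 -.0008 0 0 0;1 0 0 -.0008 0 0 0;1 0 0 0 0 0 0;1 0 0 0 0 0 0"

```text
clock: 5.7
position: [0.5409, 0.0347, 0.067]
ee_rot: [-3.123, -0.337, 0.0]
force: [-0.9, 0.0, 0.1]
width: 0.005
```

Request:
jog_arm:
  commands: "1 0 0 -.0008 0 0 0;1 0 0 -.0008 0 0 0;1 0 0 -.0008 0 0 0;1 0 0 0 0 0 0;1 0 0 0 0 0 0"

```text
clock: 6.2
position: [0.541, 0.0347, 0.0663]
ee_rot: [3.123, 0.337, 0.0]
force: [0.4, -0.8, 0.6]
width: 0.011
```

Request:
jog_arm:
  commands: "1 0 0 -.0008 0 0 0;1 0 0 -.0008 0 0 0;1 0 0 -.0008 0 0 0;1 0 0 0 0 0 0;1 0 0 0 0 0 0"

```text
clock: 6.7
position: [0.541, 0.0347, 0.0656]
ee_rot: [-3.123, -0.337, -0.0]
force: [-0.1, -0.7, 1.2]
width: 0.007
```

Request:
jog_arm:
  commands: "1 0 0 -.0008 0 0 0;1 0 0 -.0008 0 0 0;1 0 0 -.0008 0 0 0;1 0 0 0 0 0 0;1 0 0 0 0 0 0"

```text
clock: 7.2
position: [0.541, 0.0347, 0.0652]
ee_rot: [-3.123, -0.337, -0.0]
force: [-4.2, 0.8, 7.6]
width: 0.006
```

Request:
jog_arm:
  commands: "1 0 0 -.0007 0 0 0;1 0 0 -.0006 0 0 0;1 0 0 0 0 0 0;1 0 0 0 0 0 0;1 0 0 0 0 0 0"

```text
clock: 7.7
position: [0.5411, 0.0348, 0.0651]
ee_rot: [-3.123, -0.337, -0.001]
force: [-3.6, 0.6, 10.8]
width: 0.005
```

Run:
```python
from h import *
for i in range(4): viewer.get_image('top'); s=status.observe(); print(s['clock'],s['force'].round(2),s['position'].round(5))
```

```text
7.75 [-3.67 -0.24 12.16] [0.54102 0.03475 0.06507]
7.8 [-4.48  0.45 11.11] [0.54102 0.03472 0.06506]
7.85 [-3.48 -0.27 11.07] [0.54101 0.03472 0.06509]
7.9 [-4.03  0.34 10.87] [0.54102 0.03473 0.06508]
```

Request:
jog_arm:
  commands: "1 0 0 -.0005 0 0 0;1 -.0033 -.0007 0 0 0 0;1 -.0033 -.0007 0 0 0 0;1 0 0 0 0 0 0;1 0 0 0 0 0 0"

```text
clock: 8.4
position: [0.5409, 0.0347, 0.0653]
ee_rot: [-3.123, -0.337, -0.006]
force: [2.0, 1.3, 7.4]
width: 0.005
```

Request:
jog_arm:
  commands: "1 -.0016 -.0003 -.0010 0 0 0;1 -.0016 -.0003 -.0010 0 0 0;1 -.0016 -.0003 0 0 0 0;1 0 0 0 0 0 0;1 0 0 0 0 0 0"

```text
clock: 8.9
position: [0.5409, 0.0347, 0.0652]
ee_rot: [-3.123, -0.337, -0.01]
force: [4.2, 2.5, 7.6]
width: -0.003
```

Request:
jog_arm:
  commands: "1 0 0 -.0010 0 0 0;1 0 0 -.0008 0 0 0;1 0 0 0 0 0 0;1 0 0 0 0 0 0;1 0 0 0 0 0 0"

```text
clock: 9.4
position: [0.5409, 0.0347, 0.065]
ee_rot: [-3.123, -0.337, -0.01]
force: [2.9, 1.5, 13.3]
width: 0.003
```

Request:
jog_arm:
  commands: "1 -.0033 -.0007 -.0004 0 0 0;1 -.0033 -.0007 -.0004 0 0 0;1 -.0016 -.0004 0 0 0 0;1 0 0 0 0 0 0;1 0 0 0 0 0 0"

```text
clock: 9.9
position: [0.5394, 0.0344, 0.065]
ee_rot: [-3.123, -0.337, -0.013]
force: [4.8, 2.3, 11.7]
width: 0.005
```

Request:
jog_arm:
  commands: "1 -.0033 -.0007 -.0006 0 0 0;1 -.0065 -.0014 -.0003 0 0 0;1 -.0065 -.0014 0 0 0 0;1 -.0065 -.0014 0 0 0 0;1 -.0065 -.0014 0 0 0 0"

```text
clock: 10.4
position: [0.531, 0.0325, 0.0649]
ee_rot: [-3.123, -0.337, -0.015]
force: [6.6, 2.2, 14.5]
width: 0.005
```

Run:
```python
from h import *
d=cap('top','top3'); s=status.observe(); print(s['clock'],s['force'].round(2),s['position'].round(5),s['ee_rot'])
a=dict(np.load('pics/top.npz'))['pixels'];b=d['pixels']
c=np.hstack([x[130:230,235:335] for x in (a,b)]); cv2.imwrite('pics/cmp.png',cv2.cvtColor(cv2.resize(c,None,fx=4,fy=4),4))
```

```text
10.45 [ 5.94  3.09 14.29] [0.53059 0.0324  0.06487] [-3.12290912 -0.33716132 -0.01395731]
```

Request:
jog_arm:
  commands: "1 -.0065 -.0014 0 0 0 0;1 -.0065 -.0014 0 0 0 0;1 -.0065 -.0014 0 0 0 0;1 -.0065 -.0014 0 0 0 0;1 -.0065 -.0014 0 0 0 0"

```text
clock: 10.95
position: [0.5213, 0.0304, 0.0649]
ee_rot: [-3.123, -0.337, -0.015]
force: [5.9, 2.2, 13.8]
width: 0.005
```

Run:
```python
from h import *
d=cap('side','side3'); s=status.observe(); print(s['clock'],s['force'].round(2),s['position'].round(5))
a=dict(np.load('pics/side2.npz'))['pixels'];b=d['pixels']
c=np.hstack([x[160:260,245:385] for x in (a,b)]); cv2.imwrite('pics/cmp.png',cv2.cvtColor(cv2.resize(c,None,fx=2.8,fy=2.8),4))
```

```text
11.0 [ 4.66  2.26 13.51] [0.52087 0.03021 0.06483]
```

View pics/cmp.png

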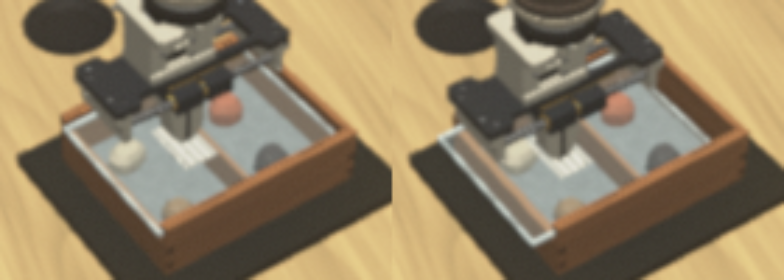

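The side comparison shows the lid's near edge sticking out about 20 mm and the patch still under the finger, so the lid is coming along.

Request:
jog_arm:
  commands: "1 -.0098 -.0021 -.0001 0 0 0;1 -.0098 -.0021 -.0001 0 0 0;1 -.0098 -.0021 0 0 0 0;1 -.0098 -.0021 0 0 0 0;1 -.0098 -.0021 0 0 0 0"

```text
clock: 11.5
position: [0.5067, 0.0271, 0.0648]
ee_rot: [-3.123, -0.337, -0.015]
force: [6.1, 1.0, 13.6]
width: 0.002
```

Request:
jog_arm:
  commands: "1 -.0098 -.0021 -.0001 0 0 0;1 -.0098 -.0021 -.0001 0 0 0;1 -.0098 -.0021 0 0 0 0;1 -.0098 -.0021 0 0 0 0;1 -.0098 -.0021 0 0 0 0"

```text
clock: 12.0
position: [0.4921, 0.0239, 0.0648]
ee_rot: [-3.123, -0.337, -0.015]
force: [5.1, 1.7, 15.5]
width: 0.006
```

Request:
jog_arm:
  commands: "1 -.0098 -.0021 0 0 0 0;1 -.0098 -.0021 0.0001 0 0 0;1 -.0098 -.0021 0.0001 0 0 0;1 -.0098 -.0021 0 0 0 0;1 -.0098 -.0021 0 0 0 0"

```text
clock: 12.5
position: [0.4775, 0.0206, 0.0647]
ee_rot: [-3.123, -0.337, -0.015]
force: [5.9, 1.5, 16.0]
width: 0.004
```

Request:
jog_arm:
  commands: "1 0 0 .0005 0 0 0;1 -.0065 -.0014 0.0003 0 0 0;1 -.0098 -.0021 0.0001 0 0 0;1 -.0098 -.0021 0.0001 0 0 0;1 -.0065 -.0014 0 0 0 0"

```text
clock: 13.0
position: [0.4673, 0.0184, 0.0648]
ee_rot: [3.123, 0.337, 0.014]
force: [6.7, 1.0, 13.4]
width: 0.006
```

Request:
jog_arm:
  commands: "1 -.0098 -.0021 0 0 0 0;1 -.0098 -.0021 0 0 0 0;1 -.0098 -.0021 0 0 0 0;1 -.0098 -.0021 0 0 0 0;1 -.0065 -.0014 0 0 0 0"

```text
clock: 13.5
position: [0.4537, 0.0153, 0.0648]
ee_rot: [3.123, 0.337, 0.014]
force: [6.3, 0.0, 14.0]
width: 0.003
```

Request:
jog_arm:
  commands: "1 -.0065 -.0014 0.0001 0 0 0;1 -.0065 -.0014 0 0 0 0;1 -.0065 -.0014 0 0 0 0;1 -.0065 -.0014 0 0 0 0;1 0 0 0 0 0 0"

```text
clock: 14.0
position: [0.4457, 0.0136, 0.0648]
ee_rot: [3.123, 0.337, 0.014]
force: [4.9, -0.6, 14.5]
width: 0.009
```

Request:
jog_arm:
  commands: "1 -.0033 -.0007 0 0 0 0;1 -.0033 -.0007 0 0 0 0;1 -.0033 -.0007 0 0 0 0;1 -.0033 -.0007 0 0 0 0;1 -.0033 -.0007 0 0 0 0"

```text
clock: 14.5
position: [0.4412, 0.0126, 0.0648]
ee_rot: [3.123, 0.337, 0.015]
force: [6.1, 0.8, 14.4]
width: 0.005
```

Run:
```python
from h import *
d=cap('side','side4'); s=status.observe(); print(s['clock'],s['force'].round(2),s['position'].round(5))
b=d['pixels'][150:270,230:390]; cv2.imwrite('pics/cmp2.png',cv2.cvtColor(cv2.resize(b,None,fx=4,fy=4),4))
```

```text
14.55 [ 6.05  0.21 15.37] [0.44096 0.01252 0.06478]
```

View pics/cmp2.png

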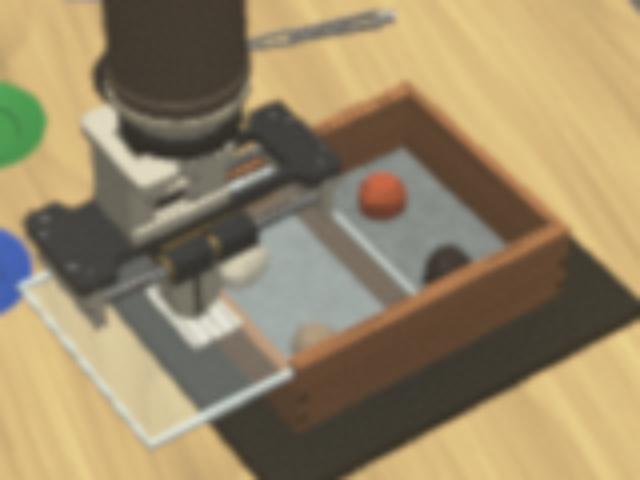

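The lid is nearly fully back: the far half is open, its far edge lies just beyond the partition, and the box hasn't moved. I'll creep to the stop.

Request:
jog_arm:
  commands: "1 -.0033 -.0007 .0003 0 0 0;1 -.0033 -.0007 0 0 0 0;1 -.0033 -.0007 0 0 0 0;1 0 0 0 0 0 0;1 0 0 0 0 0 0"

```text
clock: 15.05
position: [0.439, 0.0121, 0.065]
ee_rot: [3.123, 0.337, 0.017]
force: [9.0, 1.6, 11.6]
width: 0.003
```

The stop is felt: Fx rose to 9 N with no further travel. I'll lift off and move above the red fragment.

Request:
jog_arm:
  commands: "1 0 0 .02 0 0 0;1 0 0 .1 0 0 0;1 0 0 .13 0 0 0;1 0 0 .13 0 0 0;1 0 0 0 0 0 0"

```text
clock: 15.55
position: [0.4355, 0.0117, 0.181]
ee_rot: [-3.122, -0.336, -0.01]
force: [0.1, 0.5, -0.6]
width: 0.002
```

Request:
jog_arm:
  commands: "0 .11 .05 0 0 0 0;0 .11 .05 0 0 0 0;0 .11 .05 0 0 0 0;0 .11 .05 0 0 0 0;0 .11 .05 0 0 0 0"

```text
clock: 16.05
position: [0.5987, 0.0872, 0.1759]
ee_rot: [3.123, 0.337, -0.003]
force: [0.7, -0.4, 0.0]
width: 0.388
```

Request:
jog_arm:
  commands: "0 0 0 0 0 0 0;0 0 0 0 0 0 0;0 0 0 0 0 0 0;0 0 0 0 0 0 0;0 0 0 0 0 0 0"

```text
clock: 16.55
position: [0.5976, 0.0862, 0.1773]
ee_rot: [-3.123, -0.336, 0.0]
force: [0.1, -0.3, -0.5]
width: 0.5
```

Run:
```python
from h import *
d=cap('wrist','wrist2'); s=status.observe(); print(s['clock'],s['force'].round(2),s['position'].round(5),s['ee_rot'],s['width'])
```

```text
16.6 [-0.63 -0.03  0.39] [0.59779 0.08633 0.1773 ] [-3.12330879e+00 -3.36059498e-01 -3.13484586e-04] 0.5019733011335389
```

View pics/wrist2.png

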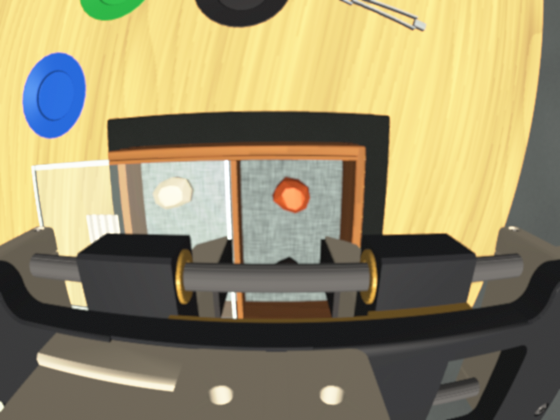

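The wrist view shows the far half open, the lid edge (white) at x≈230, red at (292,195) and the fingers straddling the far half.

```bash
cat >> h.py <<'E'
def fish(d,u,v,z):
    K,R,t=d['camera_matrix'],d['R'],d['t']
    p=np.array([u-K[0,2],v-K[1,2]]); r=np.hypot(*p); th=r/K[0,0]
    ray=np.r_[np.sin(th)*p/max(r,1e-9),np.cos(th)]; c=-R.T@t; w=R.T@ray
    return c+w*(z-c[2])/w[2]
E
python3 - <<'E'
from h import *
def red(d,f,box):
    im=d['pixels'].astype(int); x0,y0,x1,y1=box
    m=np.zeros(im.shape[:2],np.uint8); m[y0:y1,x0:x1]=((im[...,0]-im[...,2]>50)&(im[...,0]>1.5*im[...,1]))[y0:y1,x0:x1]
    c=max(cv2.findContours(m,0,2)[0],key=cv2.contourArea)
    for z in(.021,.035,.048):
        P=np.array([f(d,*q[0],z)[:2] for q in cv2.convexHull(c)],np.float32)*1000
        r=cv2.minAreaRect(P); print(z,np.round(r[0],1),np.round(r[1],1),round(r[2],1))
    u=P@[.976,.213]; v=P@[-.213,.976]; print('extent along box x',np.ptp(u),'y',np.ptp(v))
w=dict(np.load('pics/wrist2.npz')); print((-w['R'].T@w['t']).round(3))
red(w,fish,(265,170,325,225))
# walls / partition in wrist along row 195
for u in (230,241,342,365): print(u,fish(w,u,195,.06)[:2].round(4))
print('box coords of red..')
t=cap('top','top5'); 
c=w['pixels'][165:225,260:330]; cv2.imwrite('pics/red.png',cv2.cvtColor(cv2.resize(c,None,fx=8,fy=8),4))
E
```

```text
[0.584 0.151 0.336]
0.021 [613.9  88.4] [31.8 35.4] 65.5
0.035 [612.6  91.2] [30.4 33.8] 65.5
0.048 [611.4  93.8] [29.1 32.4] 65.5
extent along box x 32.713191101074244 y 31.494235290527357
230 [0.5573 0.0853]
241 [0.5667 0.0873]
342 [0.6532 0.1062]
365 [0.6738 0.1108]
box coords of red..
```

View pics/red.png

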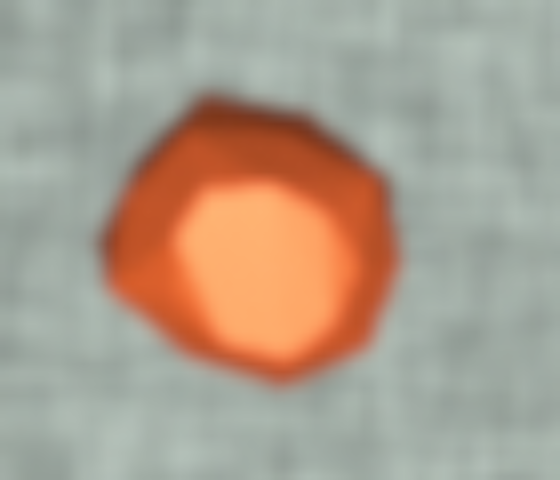

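Request:
jog_arm:
  commands: "0 .022 .007 -.05 0 0 0;0 .021 .007 -.1 0 0 0;0 0 0 -.12 0 0 0;0 0 0 -.05 0 0 0;0 0 0 0 0 0 0"

```text
clock: 17.15
position: [0.6093, 0.0905, 0.0783]
ee_rot: [3.123, 0.337, -0.008]
force: [-0.5, -0.3, 1.1]
width: 0.5
```

Run:
```python
from h import *
d=cap('wrist','wrist3'); s=status.observe(); print(s['clock'],s['force'].round(2),s['position'].round(5),s['width'])
```

```text
17.2 [ 0.77 -0.35  1.4 ] [0.61063 0.09061 0.08026] 0.49847613189111506
```

View pics/wrist3.png

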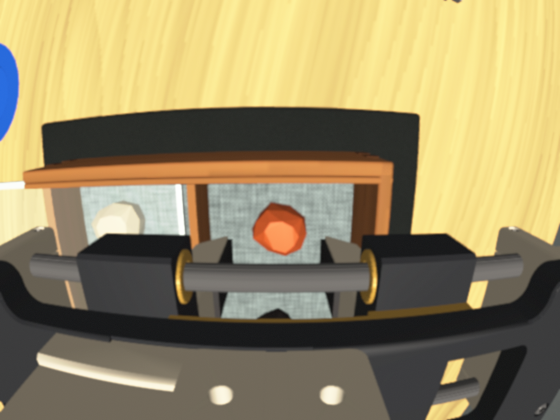

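The red fragment at (280,228) is centred between the fingers (inner edges ≈225 and 323), so I'll descend.

Request:
jog_arm:
  commands: "0 0 0 -.04 0 0 0;0 0 0 -.04 0 0 0;0 0 0 -.04 0 0 0;0 0 0 -.03 0 0 0;0 0 0 0 0 0 0"

```text
clock: 17.7
position: [0.6101, 0.0907, 0.0345]
ee_rot: [3.123, 0.337, -0.004]
force: [-1.7, 0.7, 0.1]
width: 0.5
```

Request:
jog_arm:
  commands: "0 0 0 -.008 0 0 0;0 0 0 -.008 0 0 0;0 0 0 -.008 0 0 0;0 0 0 -.006 0 0 0;0 0 0 0 0 0 0"

```text
clock: 18.2
position: [0.611, 0.0909, 0.0269]
ee_rot: [-3.123, -0.337, 0.0]
force: [0.5, 0.3, 0.2]
width: 0.497
```

Request:
jog_arm:
  commands: "0 0 0 -.004 0 0 0;0 0 0 -.004 0 0 0;0 0 0 0 0 0 0;0.3 0 0 0 0 0 0;0.5 0 0 0 0 0 0"
  force: 12

```text
clock: 18.7
position: [0.6112, 0.0909, 0.0247]
ee_rot: [-3.123, -0.337, -0.0]
force: [0.8, -0.1, -0.1]
width: 0.378
```

Request:
jog_arm:
  commands: "1 0 0 0 0 0 0;1 0 0 0 0 0 0;1 0 0 0 0 0 0;1 0 0 0 0 0 0;1 0 0 0 0 0 0"
  force: 12

```text
clock: 19.2
position: [0.6112, 0.0909, 0.0246]
ee_rot: [-3.123, -0.337, -0.0]
force: [0.7, 0.3, 0.6]
width: 0.375
```

Request:
jog_arm:
  commands: "1 0 0 .01 0 0 0;1 0 0 .02 0 0 0;1 0 0 .03 0 0 0;1 0 0 .04 0 0 0;1 0 0 .05 0 0 0"
  force: 15

```text
clock: 19.7
position: [0.611, 0.0908, 0.0707]
ee_rot: [3.123, 0.337, -0.0]
force: [-0.1, -0.5, -0.6]
width: 0.372
```

Request:
jog_arm:
  commands: "1 0 0 .07 0 0 0;1 0 0 .08 0 0 0;1 0 0 .07 0 0 0;1 0 0 .03 0 0 0;1 0 0 0 0 0 0"

```text
clock: 20.2
position: [0.6121, 0.091, 0.1466]
ee_rot: [-3.123, -0.337, -0.005]
force: [0.7, -0.2, -0.7]
width: 0.375
```

Run:
```python
from h import *
d=cap('wrist','wrist4'); s=status.observe(); print(s['clock'],s['force'].round(2),s['position'].round(5),s['width'])
im=d['pixels'].astype(int)
# red in hand
m=((im[...,0]-im[...,2]>50)&(im[...,0]>1.5*im[...,1])).astype(np.uint8); m[:150]=0
for c in cv2.findContours(m,0,2)[0]:
    if cv2.contourArea(c)>80: print('red',cv2.boundingRect(c),cv2.contourArea(c))
# dish: dark blob, on rim plane .013
m=(im.max(2)<60).astype(np.uint8); m[230:]=0
for c in cv2.findContours(m,0,2)[0]:
    if cv2.contourArea(c)>800:
        P=np.array([fish(d,*q[0],.014)[:2] for q in cv2.convexHull(c)],np.float32)*1000
        print('dark',cv2.boundingRect(c),cv2.minAreaRect(P))
```

```text
20.25 [ 0.14 -0.17 -0.46] [0.61129 0.09098 0.14516] 0.3777678728932461
red (242, 228, 70, 37) 1835.0
red (76, 150, 281, 93) 6057.0
dark (81, 113, 303, 117) ((559.7156982421875, 106.15121459960938), (294.4081726074219, 107.92369842529297), 11.822643280029297)
dark (177, 0, 85, 19) ((522.4508056640625, 254.9090118408203), (78.95645904541016, 19.70259666442871), 7.783113956451416)
```

View pics/wrist4.png

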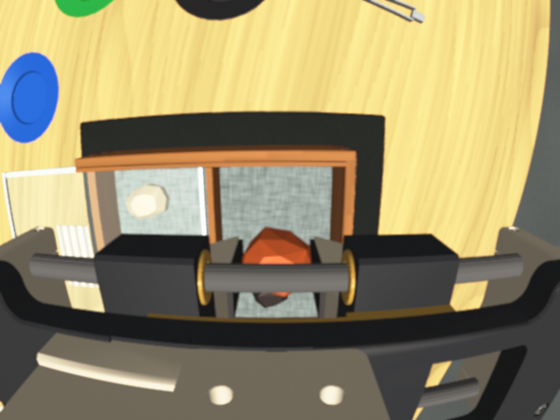

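The fragment is held (opening ≈35 mm), with the dark one and the box in place. I'll move partway so that the wrist camera is over the dish.

Request:
jog_arm:
  commands: "1 -.05 .08 0 0 0 0;1 -.07 .11 0 0 0 0;1 -.07 .11 0 0 0 0;1 -.05 .08 0 0 0 0;1 -.03 .05 0 0 0 0"

```text
clock: 20.75
position: [0.5276, 0.2223, 0.1432]
ee_rot: [-3.123, -0.342, 0.004]
force: [1.3, 0.4, -0.4]
width: 0.376
```

Request:
jog_arm:
  commands: "1 0 0 0 0 0 0;1 0 0 0 0 0 0;1 0 0 0 0 0 0;1 0 0 0 0 0 0;1 0 0 0 0 0 0"

```text
clock: 21.25
position: [0.5306, 0.2189, 0.1445]
ee_rot: [3.123, 0.334, 0.0]
force: [-1.1, 0.3, -0.9]
width: 0.374
```

Run:
```python
from h import *
d=cap('wrist','wrist5'); s=status.observe(); print(s['clock'],s['force'].round(2),s['position'].round(5),s['width'])
im=d['pixels'].astype(int)
m=(im.max(2)<70).astype(np.uint8); m[228:]=0
for c in cv2.findContours(m,0,2)[0]:
    if cv2.contourArea(c)>800:
        P=np.array([fish(d,*q[0],.013)[:2] for q in cv2.convexHull(c)],np.float32)*1000
        print('dark',cv2.boundingRect(c),cv2.minEnclosingCircle(P),cv2.minAreaRect(P))
```

```text
21.3 [-0.44 -0.24  0.04] [0.53049 0.21906 0.14456] 0.3734020206573349
dark (223, 64, 112, 108) ((517.3972778320312, 293.5947265625), 49.89469528198242) ((517.6292724609375, 292.2635803222656), (98.95612335205078, 96.14558410644531), 10.673133850097656)
```

Both cameras put the dish at (0.517, 0.293).

Request:
jog_arm:
  commands: "1 -.015 .08 0 0 0 0;1 -.015 .09 0 0 0 0;1 -.015 .077 -.05 0 0 0;1 0 0 -.1 0 0 0;1 0 0 -.1 0 0 0"

```text
clock: 21.8
position: [0.5162, 0.2955, 0.068]
ee_rot: [-3.123, -0.34, -0.001]
force: [0.1, -0.5, -1.2]
width: 0.374
```

Request:
jog_arm:
  commands: "1 0 0 -.06 0 0 0;1 0 0 -.04 0 0 0;1 0 0 -.02 0 0 0;1 0 0 0 0 0 0;1 0 0 0 0 0 0"

```text
clock: 22.3
position: [0.5172, 0.2942, 0.0342]
ee_rot: [-3.123, -0.336, -0.002]
force: [0.2, 0.1, -0.9]
width: 0.377
```

Run:
```python
from h import *
d=cap('side','side6'); s=status.observe(); print(s['clock'],s['force'].round(2),s['position'].round(5),s['width'])
u,v=proj(d,[.517,.293,.02]).astype(int); print(u,v)
b=d['pixels'][v-60:v+60,u-80:u+80]; cv2.imwrite('pics/pl.png',cv2.cvtColor(cv2.resize(b,None,fx=4,fy=4),4))
```

```text
22.35 [ 0.27 -0.24 -0.92] [0.51732 0.29428 0.03448] 0.37283333199878815
269 166
```

View pics/pl.png

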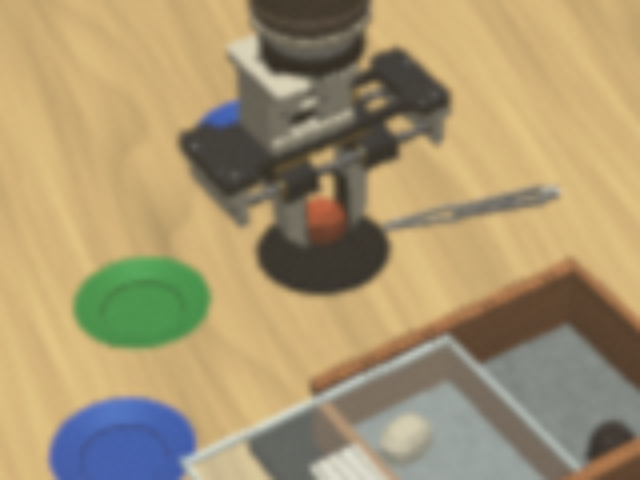

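The red fragment is held right over the black dish, so I'll lower it.

Request:
jog_arm:
  commands: "1 0 0 -.02 0 0 0;1 0 0 -.02 0 0 0;1 0 0 -.015 0 0 0;1 0 0 -.008 0 0 0;1 0 0 0 0 0 0"

```text
clock: 22.85
position: [0.5164, 0.2937, 0.0142]
ee_rot: [3.123, 0.337, -0.001]
force: [0.1, -0.9, -0.3]
width: 0.372
```

Request:
jog_arm:
  commands: "1 0 0 -.0035 0 0 0;1 0 0 -.0035 0 0 0;1 0 0 0 0 0 0;1 0 0 0 0 0 0;1 0 0 0 0 0 0"

```text
clock: 23.35
position: [0.5167, 0.294, 0.0127]
ee_rot: [-3.123, -0.337, -0.0]
force: [-0.5, 0.9, -0.7]
width: 0.38
```

Request:
jog_arm:
  commands: "1 0 0 -.0025 0 0 0;1 0 0 -.0025 0 0 0;1 0 0 0 0 0 0;1 0 0 0 0 0 0;1 0 0 0 0 0 0"

```text
clock: 23.85
position: [0.5166, 0.294, 0.0111]
ee_rot: [-3.123, -0.337, -0.0]
force: [-0.0, 0.7, -0.4]
width: 0.377
```

Request:
jog_arm:
  commands: "1 0 0 -.0025 0 0 0;1 0 0 0 0 0 0;1 0 0 0 0 0 0;.2 0 0 0 0 0 0;.13 0 0 0 0 0 0"

```text
clock: 24.35
position: [0.5167, 0.294, 0.0104]
ee_rot: [-3.123, -0.337, -0.0]
force: [0.4, -1.4, -0.8]
width: 0.429
```

Request:
jog_arm:
  commands: ".1 0 0 0 0 0 0;.1 0 0 0 0 0 0;.1 0 0 .01 0 0 0;.1 0 0 .02 0 0 0;.1 0 0 .03 0 0 0"

```text
clock: 24.85
position: [0.5165, 0.2938, 0.0287]
ee_rot: [3.123, 0.337, -0.001]
force: [-0.1, -0.1, -0.4]
width: 0.455
```

Request:
jog_arm:
  commands: "0 0 0 .05 0 0 0;0 0 0 .08 0 0 0;-.3 0 0 .12 0 0 0;-.3 0 0 .12 0 0 0;-.3 -.05 -.1 .1 0 0 0"

```text
clock: 25.35
position: [0.503, 0.2677, 0.1726]
ee_rot: [-3.12, -0.343, -0.007]
force: [-0.2, 0.1, 0.8]
width: 0.644
```

Request:
jog_arm:
  commands: "-.3 -.1 -.1 .05 0 0 0;-.3 -.1 -.1 0 0 0 0;-.3 -.05 -.05 0 0 0 0;-.3 0 0 0 0 0 0;-.3 0 0 0 0 0 0"

```text
clock: 25.85
position: [0.4271, 0.1893, 0.1856]
ee_rot: [-3.122, -0.336, -0.003]
force: [0.7, 0.6, 0.2]
width: 0.65
```

Run:
```python
from h import *
d=cap('wrist','wrist7'); s=status.observe(); print(s['clock'],s['force'].round(2),s['position'].round(5),s['width'])
t=cap('top','top7')
cv2.imwrite('pics/fin.png',cv2.cvtColor(cv2.resize(t['pixels'][110:260,150:350],None,fx=4,fy=4,interpolation=2),4))
im=t['pixels'].astype(int); m=((im[...,0]-im[...,2]>40)&(im[...,0]>1.35*im[...,1])).astype(np.uint8)
k=np.zeros_like(m);k[180:232,158:212]=1;m*=k
for c in cv2.findContours(m,0,2)[0]:
    if cv2.contourArea(c)>10:
        mm=cv2.moments(c);print('red',onplane(t,mm['m10']/mm['m00'],mm['m01']/mm['m00'],.025).round(4),mm['m00'])
m=(im.max(2)<70).astype(np.uint8)*k
c=max(cv2.findContours(m,0,2)[0],key=cv2.contourArea)
P=np.array([onplane(t,*q[0],.013)[:2] for q in cv2.convexHull(c)],np.float32)*1000; print('dish',cv2.minAreaRect(P))
```

```text
25.9 [ 0.58  0.63 -0.78] [0.4274  0.18974 0.18532] 0.6503513998772102
dish ((516.6431884765625, 292.06451416015625), (148.1396942138672, 140.386962890625), 87.8954849243164)
```

View pics/fin.png

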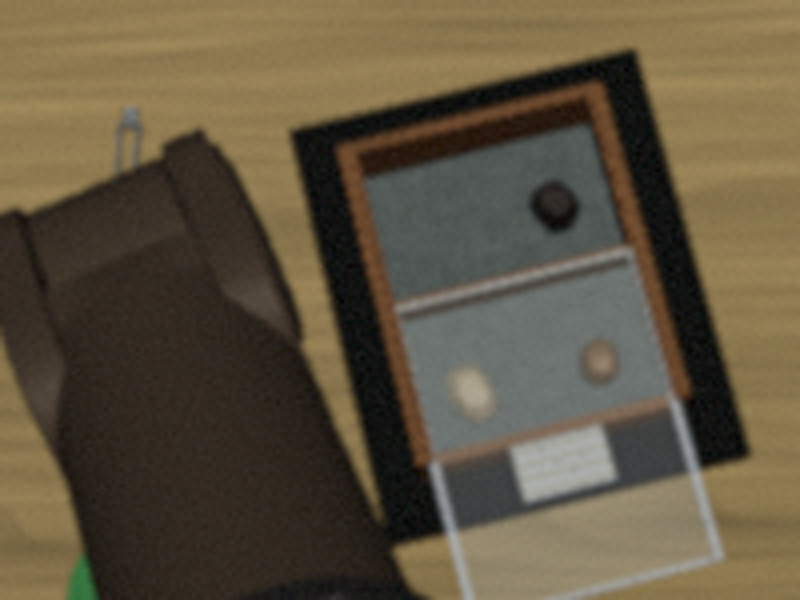

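The top view shows the lid fully back with its edge on the partition, and the dark fragment and box unmoved. The arm hides the dish, so I'll measure it in the wrist and side views.

Run:
```python
from h import *
d=cap('wrist','wrist8'); s=cap('side','side8')
def run(n,d,f,pj):
    im=d['pixels'].astype(int)
    r=((im[...,0]-im[...,2]>45)&(im[...,0]>1.45*im[...,1])).astype(np.uint8); k=(im.max(2)<75).astype(np.uint8)
    for nm,m,z,a in(('red',r,.02,40),('dark',k,.013,300)):
        for c in cv2.findContours(m,0,2)[0]:
            if cv2.contourArea(c)<a: continue
            P=np.array([f(d,*q[0],z)[:2] for q in cv2.convexHull(c)],np.float32)*1000
            (x,y),R=cv2.minEnclosingCircle(P)
            if np.hypot(x-517,y-293)<90: print(n,nm,round(x),round(y),round(R),cv2.boundingRect(c),cv2.contourArea(c))
run('wrist',d,fish,0); run('side',s,onplane,0)
```

```text
wrist red 517 294 20 (365, 98, 36, 33) 808.0
wrist dark 518 294 50 (335, 68, 85, 94) 5521.0
side red 518 293 26 (264, 161, 12, 12) 94.0
side dark 517 293 47 (254, 159, 31, 20) 447.5
```

Both views put the red fragment within 1 mm of the dish centre, and the dish hasn't moved. I'm handing in.

```bash
python3 -c "
from cell import arm,status
print(arm.sign_off()); print(status.observe()['clock'])"
```

```text
the job is handed in; nothing more can be done
None
the job is handed in; nothing more can be done
```

The job is done and handed in at about 26 s on the robot's clock; sign-off gives no verdict.

- **Lid:** I pressed on the patch with about 13–16 N and dragged the lid back until it stopped. The finger travelled about 104.5 mm, and the pull then rose to 9 N with no further movement. The highest total force in the readings was about 17 N, but I only read it at the end of each move, so a short peak in between would not show.
- **Fragment:** I lifted the red fragment straight out of the box and let go about 1–2 mm above the dish floor at most.
- **Last checks:** The wrist and side cameras both put the red fragment within about 1 mm of the dish centre. The dish was within 2 mm of its starting place. The top view showed the lid's edge at the partition and the dark fragment still in the box. The box had not visibly moved, and the arm was clear of everything.
- **Disagreements and gaps:**
  - On the way, the wrist and top cameras differed by 2–5 mm on the red fragment and box wall. I used a value in between, and the grasp held.
  - The arm hid the dish in the last top view, so I measured it in the other two.
  - I did not check the jar, vial and tweezers by measurement; the arm never went near the jar or vial and passed only well above the tweezers.

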